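# Clear the pasta stamp and switch on the dough sheeter

### The arm

A 6-joint arm with a two-finger parallel gripper is mounted at the origin on the work surface. World frame = base frame: x ahead of the robot, y to its left, z up, the work surface at z = 0. Lengths are in m, angles in rad, forces in N, time in s.
With the tool pointing down it reaches from about 0.25 to 0.725 m from the base axis. Payload 4 kg.
Tool frame: the origin (TCP) lies on the centre line of the jaws, within the pads' length; the fingertips stand 14 mm ahead of it and the grasp point (between the pads) lies 5 mm behind it; z points along the fingers, x is the direction in which the jaws open and shut, and the axes are right-handed (so a half turn about z gives the same grasp; the last joint's range is limited). The gripper opens to 85 mm and grips with 20 to 120 N. Pads are 22 mm wide; open, the fingers measure 114 mm over their backs; the gripper's body (76 mm by 85 mm) begins 54 mm behind the grasp point. The pads swing forward as they close: fully open they stand 13 mm farther back than shut.
Start: joints at [1.266, 0.241, 0.005, 1.335, 0, 1.571], TCP at [0.15, 0.477, 0.245] pointing down, gripper open.
Joint ranges: [-2.72, 2.72], [-1.05, 1.87], [-1.09, 1.28], [-1.99, 2.15], [-1.42, 1.44], [-3.14, 3.14]. Speed limits (rad/s): [2.79, 2.79, 3.14, 3.14, 3.14, 3.14].

### API

Orientations are given as a unit quaternion [x, y, z, w].
In Python, from workcell import bot gives the robot as it stands.
- The arm moves only by the tool play_rows, never from a script. Its argument "motion" is a list of rows, each an object with "fingers": the closure, from -1 (fully open) to 1 (shut), so that 0 is half open; "translation": the shift along the tool's x, y, z in cm, a list of three; "roll": the turn about the tool's z in degrees. A call has 1 to 20 rows; each row is the pose to reach, as a shift and turn from the pose commanded when the call began, along the tool's axes at that moment; what a row does not reach only later rows make up. A row lasts 1/12 s, in which the tool goes at most 41.7 mm and 7.16 degrees, less where a joint would pass 70% of its speed; a pose out of reach is approached as far as the arm can. A call with a gripper value outside its range is refused whole. The fingers move at their own pace and stop on an object; the grip force is fixed at half the most. Time passes only in rows, so rows that repeat a pose let the fingers close. It gives the time, the measured TCP pose, the force and the opening at its end, in the units of the state.
- bot.get_obs(): the state, without advancing time (a new reading comes with each control period).
- bot.camera(name): name is "side" or "top"; returns a dict with "pixels" (384x512x3 uint8, red, green, blue), "intrinsics" (3x3 intrinsics, pixels), "k1" (the pictures are not rectified: a ray, as slopes to the right and down, at radius r is drawn at 1 + k1 r^2 times it, then the intrinsics apply), "world_to_cam" (4x4, takes a point from world to camera coordinates). Camera axes: x right, y down, z forward; pixel columns grow to the right and rows downward; lengths in m; the calibration is good to about 2 mm. A picture is of the moment at which its call begins. There is no depth.
- bot.job_done(): hands the job in, once; it reports no verdict.
The state is a dict: "clock": time; "joint_pos": joint angles; "joint_vel": joint speeds; "tau": joint torques, N m; "eef_pos": TCP position; "tool_rot": TCP orientation; "ft_force": force on the tool from outside, world axes, zero at the start; "ft_torque": the same for the moment, N m; "grip_width": finger opening in m.
Only numpy, scipy, OpenCV 4.12 (cv2) and the standard library are available. Lean on these libraries where they do the work, as an engineer would, in place of code of your own. Each camera call takes 0.05 s, during which the arm holds its last target. There are 200 camera calls.

### The job

The steel pasta stamp has been left on the ledge in front of the dough sheeter's switch: first put it back, standing upright on the round cork pad of the bamboo turntable. Then switch the sheeter on: press the red safety dial in, turn it a quarter turn clockwise while it is held in, and let it pop back out in the on position. Leave everything else where it is.

Things in the scene. Friction and masses are not known exactly. Their poses are not given: they have to be found in the camera images.
- sheeter: white dough sheeter, fixed, 380 x 300 mm on plan. Origin on the table under the switch; x from front (robot side) to back, y left, z up. From the front: flat ledge 60 mm high (x -110 to -41 mm); steel panel with the switch, rising away from the robot at 25 degrees; from x = 90 mm the upright white body, 210 mm high, rollers and cheeks to 248 mm
- rod_mid (a point): middle of a fixed beech rod, 16 mm diameter, 350 mm long along the sheeter's y, 283 mm above the table over the panel, held by steel arms 165 mm to either side. It is in the way of a hand coming straight down on the dial: take the dial with the tool leaning back to the robot, along the dial's axis
- seat_center (a point): middle of the switch on the panel's surface, 79 mm above the table; axes as sheeter (not tilted)
- dial_grip (a point): grip point on the dial, moves with it: on its axis, 22 mm above the black disc (48 mm diameter), 8 mm below the top of the red bar (46 long, 14 thick, 30 mm high), 42 mm off the panel when out. x along the bar to its white-striped end, y across the bar, z along the dial's axis out of the panel (25 degrees off vertical). Off: stripe to the sheeter's left; on: up the slope, to the green dot
- dial (a joint): turn in rad: 0 = off, 1.571 = on (end stop); grows clockwise looking at the panel (a negative turn about dial_grip's z). Little friction (0.03 Nm), but a lug blocks it between 0.1 and 1.47 unless the dial is pressed in 8 mm or more: hold it in throughout the turn; let go at 1.47 or more, it pops out and is latched
- press (a joint): how far the dial is pressed in, along its axis into the panel, in m: 0 = fully out, 0.012 = against its bottom stop. A spring pushes it out, 4 N when out, 9 N when fully in.
- stamp: stainless steel pasta stamp, 250 g give or take, 95 mm tall, loose, standing on the ledge in front of the dial where it is in the way of the hand. A round die of 56 mm diameter and 22 mm height at the foot, a neck of 20 mm diameter, then a round grip of 26 mm diameter from 44 to 95 mm. Origin at the centre of its underside, z up its axis.
- turntable: round bamboo turntable, 230 mm diameter, 30 mm high, standing on the 18 mm thick chestnut board; it is locked and does not turn. Origin at the centre of its underside. It carries the ramekin, the tumbler and the cork pad.
- pad (a point): centre of the upper face of the round cork pad (76 mm diameter, 3 mm thick) on the turntable, 62 mm from its centre: the stamp's place
- ramekin: blue glazed ramekin on the turntable, 72 mm diameter, 45 mm tall, loose; origin under its centre; leave alone
- tumbler: clear glass tumbler on the turntable, 68 mm diameter, 90 mm tall, loose; origin under its centre; leave alone
- rolling_pin: thin beech rolling pin, 32 mm diameter, 360 mm long along its y, lying on the table beyond the board; origin under its middle; leave alone
- brush: orange silicone brush, 200 mm long, lying on the table to the right; leave alone
- flour_jar: white jar, 90 mm diameter, 130 mm tall, on the left; leave alone
- scraper: steel dough scraper with wooden grip, 100 x 120 mm, lying on the left; leave alone
- bowl: terracotta bowl, 140 mm diameter, 60 mm tall, on the right; leave alone

How it is judged:
By the outcome, as a careful person would: the job done as asked, in the order asked, and still so for the second after the job is handed in, with the robot touching nothing.
It also fails if it takes over 64 s, if anything falls off the work surface, if the arm or the gripper's body presses on something with over 40 N, if the wrist force passes 120 N, or if a joint passes its speed limit or range.

## Working session

There is one attempt and no reset: what is moved stays moved. The work goes in short steps, Python scripts to look and compute and a tool call to move; the robot and the scene stay as the last step left them, time stands still between calls to the robot, and variables do not carry over. Pictures are saved under pics/ and viewed, about 8 in all and at most 12, crops included, and the job is handed in when it is done.

Besides the shell and the picture viewer there is one more tool, called as name(argument=value, ...) on one line, values as JSON. play_rows: Moves the arm, as the interface text tells. Its arguments: {"type":"object","properties":{"motion":{"type":"array","items":{"type":"object","properties":{"fingers":{"type":"number"},"translation":{"type":"array","items":{"type":"number"}},"roll":{"type":"number"}}}}},"required":["motion"]}

```bash
mkdir -p pics; ls; cat > h.py <<'E'
import numpy as np, cv2
from scipy.spatial.transform import Rotation as R
from workcell import bot
def shot(n,f):
    c=bot.camera(n); cv2.imwrite('pics/'+f+'.png',c['pixels'][:,:,::-1]); np.savez('pics/'+f+'.npz',**c); return c
def load(f): return dict(np.load('pics/'+f+'.npz'))
def ray(c,u,v):
    K=c['intrinsics'];k=float(c['k1'])
    p=cv2.undistortPoints(np.array([[[u,v]]],float),K,np.array([k,0,0,0.]))[0,0]
    T=c['world_to_cam'];Rm=T[:3,:3]
    o=-Rm.T@T[:3,3];d=Rm.T@np.array([p[0],p[1],1]);return o,d/np.linalg.norm(d)
def onz(c,u,v,z):
    o,d=ray(c,u,v);return o+d*(z-o[2])/d[2]
def tri(c1,p1,c2,p2):
    o1,d1=ray(c1,*p1);o2,d2=ray(c2,*p2)
    s=np.linalg.lstsq(np.c_[d1,-d2],o2-o1,rcond=None)[0]
    a=o1+s[0]*d1;b=o2+s[1]*d2;return (a+b)/2,np.linalg.norm(a-b)
def proj(c,P):
    T=c['world_to_cam'];q=T[:3,:3]@np.asarray(P,float)+T[:3,3];x=q[:2]/q[2]
    x=x*(1+float(c['k1'])*(x@x));K=c['intrinsics'];return K[:2,:2]@x+K[:2,2]
E
python3 - <<'E'
from h import *
np.set_printoptions(precision=4,suppress=True)
for n in('side','top'):
    c=shot(n,n+'0');o=-c['world_to_cam'][:3,:3].T@c['world_to_cam'][:3,3];print(n,o,c['intrinsics'][0,0],c['k1'],c['world_to_cam'][2,:3])
    
print(bot.get_obs())
a=[cv2.imread(f'pics/{n}0.png') for n in('side','top')]
for n,i in zip(('side','top'),a): cv2.imwrite(f'pics/{n}0b.png',cv2.resize(i,(800,600),interpolation=cv2.INTER_CUBIC))
E
```

```text
pics
side [ 0.449  -0.9763  0.9345] 387.26209813106476 0.034713103115767835 [ 0.053   0.7913 -0.6091]
top [ 0.4184 -0.0006  1.6722] 396.7010635553083 -0.09719579929774877 [ 0.0787 -0.0134 -0.9968]
{'clock': 0.1, 'joint_pos': array([ 1.266 ,  0.2413,  0.0039,  1.3352, -0.    ,  1.5708]), 'joint_vel': array([ 0.0022, -0.0004,  0.0037, -0.0015, -0.0002, -0.0002]), 'tau': array([ -0.    , -37.3138,  25.3009,   0.0109,  -0.    ,   0.    ]), 'eef_pos': array([0.1499, 0.4764, 0.2445]), 'tool_rot': array([ 0.8063,  0.5916, -0.0008,  0.0006]), 'ft_force': array([ 0.8622, -0.1094,  0.6162]), 'ft_torque': array([-0.0824, -0.0139,  0.0737]), 'grip_width': 0.08521364116504745}
```

View pics/side0b.png

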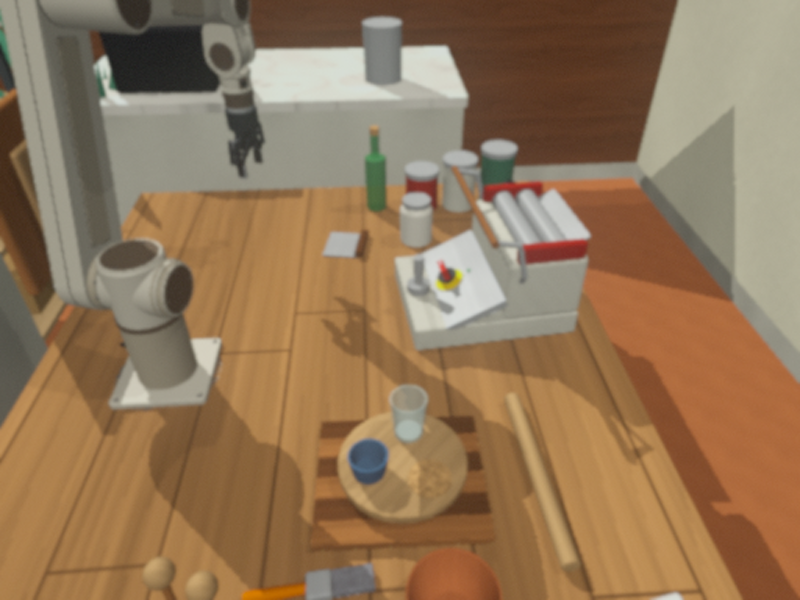

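View pics/top0b.png

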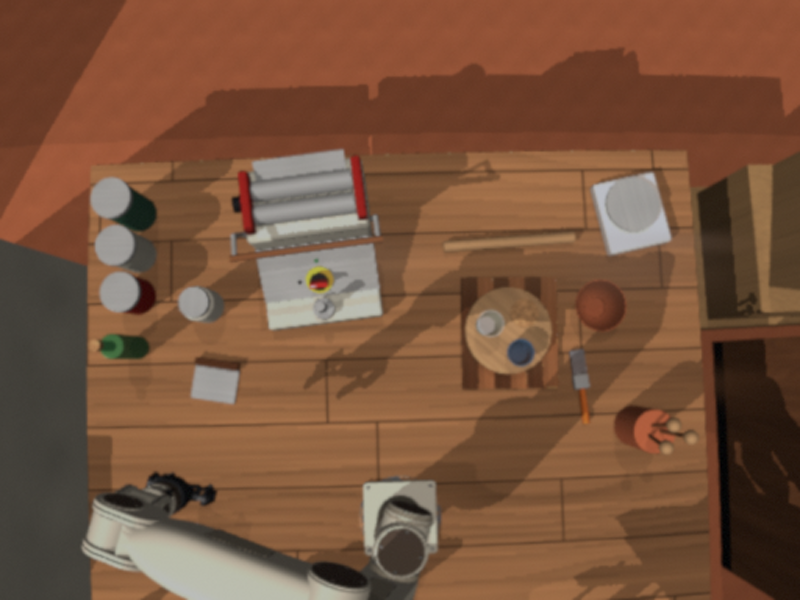

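The side view shows the stamp at about (418,275), the dial at (447,275) and the turntable at (402,465). In the top view the stamp is at (324,306), the dial at (319,280) and the turntable at (508,330). The pad is faint, near (525,308). Next I'll zoom in on these.

```bash
python3 - <<'E'
from h import *
B={'side':[(250,145,100,75),(205,240,100,75*1)],'top':[(160,150,100,75),(285,175,80,60)]}
B['side'][1]=(205,245,110,82)
rows=[]
for n in B:
    i=cv2.imread(f'pics/{n}0.png')
    rows.append(np.hstack([cv2.resize(i[y:y+h,x:x+w],(400,300),interpolation=cv2.INTER_CUBIC) for x,y,w,h in B[n]]))
cv2.imwrite('pics/mos0.png',np.vstack(rows))
E
```

```text
(no output)
```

View pics/mos0.png

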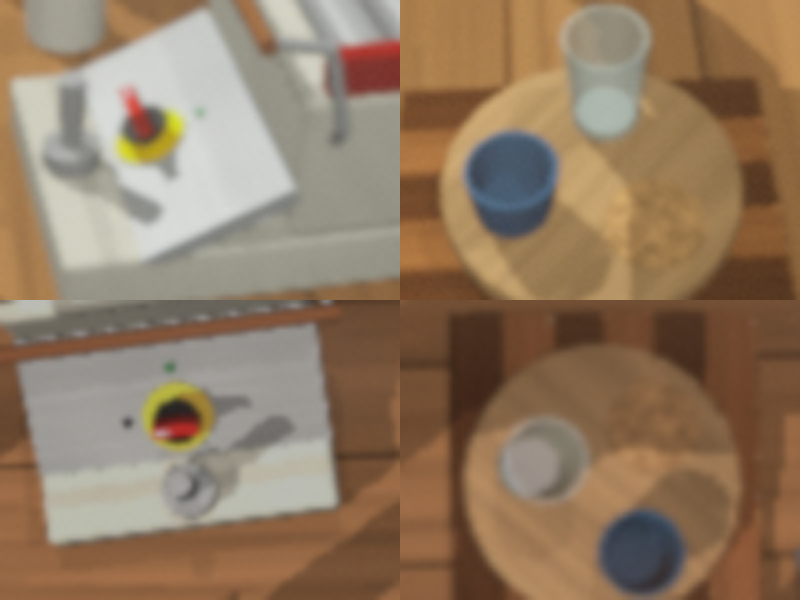

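In the mosaic:
- **Stamp:** grip top at (73,85) side and (180,484) top; die at (72,150) and (190,490).
- **Yellow seat:** (150,138) side and (180,416) top.
- **Green dot:** (200,112) side and (170,367) top.
- **Pad:** (655,223) side and (655,412) top.

```bash
python3 - <<'E'
from h import *
np.set_printoptions(precision=4,suppress=True)
s,t=load('side0'),load('top0')
ms=lambda u,v:((u+.5)/4-.5+250,(v+.5)/4-.5+145)
mt=lambda u,v:((u+.5)/4-.5+160,(v-300+.5)/4-.5+150)
ps=lambda u,v:((u-400+.5)*110/400-.5+205,(v+.5)*82/300-.5+245)
pt=lambda u,v:((u-400+.5)/5-.5+285,(v-300+.5)/5-.5+175)
for n,a,b in [('stamptop',(73,85),(180,484)),('die',(72,150),(190,490)),('seat',(150,138),(180,416)),('green',(200,112),(170,367))]:
    print(n,*tri(s,ms(*a),t,mt(*b)))
print('pad',*tri(s,ps(655,223),t,pt(655,412)))
a=onz(t,*mt(50,543),.06);b=onz(t,*mt(340,507),.06);print('ledge',a,b,np.linalg.norm(a-b),np.degrees(np.arctan2(*(a-b)[[1,0]])))
# colour centroids
for c,nm in((s,'side'),(t,'top')):
    hsv=cv2.cvtColor(c['pixels'],cv2.COLOR_RGB2HSV)
    for k,lo,hi in(('yellow',(22,150,120),(34,255,255)),('blue',(100,100,40),(120,255,255)),('green',(50,60,60),(85,255,255))):
        m=cv2.inRange(hsv,lo,hi);n,_,st,ce=cv2.connectedComponentsWithStats(m)
        print(nm,k,[(st[i].tolist(),ce[i].round(1).tolist()) for i in range(1,n) if st[i][4]>(15 if k!='green' else 1)][:6])
for zz in(.048,):
  # turntable top rim in top mosaic
  e=[onz(t,*pt(*p),zz) for p in((466,478),(740,478),(603,345))];print('tt rim',*e)
print('tumbler rim',onz(t,*pt(545,458),.138),'ramekin',onz(t,*pt(643,552),.093))
E
```

```text
stamptop [0.5553 0.1814 0.1489] 0.0005350323990862302
die [0.5552 0.18   0.077 ] 0.00021238257173660324
seat [0.6297 0.1883 0.0811] 0.0008031748571699876
green [0.6763 0.1947 0.104 ] 0.0006592398682558319
pad [ 0.5366 -0.3448  0.0542] 0.011866238961591027
ledge [0.5065 0.326  0.06  ] [0.5348 0.0295 0.06  ] 0.2979025072194687 95.46439662872186
side yellow [([280, 174, 15, 11, 75], [287.8, 180.3])]
side blue []
side green [([0, 11, 1, 2, 2], [0.0, 11.5]), ([0, 19, 6, 22, 69], [2.2, 29.3]), ([71, 49, 4, 8, 19], [72.1, 52.8]), ([63, 50, 4, 11, 21], [64.0, 55.9]), ([0, 58, 2, 4, 6], [0.3, 59.5]), ([234, 88, 12, 37, 291], [239.8, 107.0])]
top yellow [([197, 172, 15, 10, 47], [202.6, 174.7])]
top blue []
top green [([66, 215, 14, 14, 164], [72.4, 221.3])]
tt rim [ 0.4931 -0.1875  0.048 ] [ 0.4863 -0.4149  0.048 ] [ 0.5999 -0.3055  0.048 ]
tumbler rim [ 0.5027 -0.2394  0.138 ] ramekin [ 0.4277 -0.3222  0.093 ]
```

```bash
cat >> h.py <<'E'
np.set_printoptions(precision=4,suppress=True)
def go(P,jaw=None):
    o=bot.get_obs();Rm=R.from_quat(o['tool_rot']).as_matrix()
    d=Rm.T@(np.asarray(P)-o['eef_pos'])*100
    r=None
    if jaw is not None:
        a=np.degrees(np.arctan2(Rm[1,0],Rm[0,0]));r=(a-jaw+90)%180-90
    print('T cm',d.round(2),'roll',r,'|',o['eef_pos'],'zax',Rm[:,2],'q6',o['joint_pos'].round(3),'F',o['ft_force'].round(1),'w',o['grip_width'],o['clock'])
E
python3 - <<'E'
from h import *
s,t=load('side0'),load('top0')
mt=lambda u,v:((u+.5)/4-.5+160,(v-300+.5)/4-.5+150)
print('rod',onz(t,*mt(20,352),.283),onz(t,*mt(330,312),.283))
pt=lambda u,v:((u-400+.5)/5-.5+285,(v-300+.5)/5-.5+175)
print('pad top only',onz(t,*pt(655,412),.051)); print('side only',onz(s,205+255.5*110/400-.5,245+223.5*82/300-.5,.051))
# texture mask of pad in top
for n,c in(('top',t),('side',s)):
    g=c['pixels'].astype(float);sat=g[:,:,0]-g[:,:,2]
    for P in((.4863-.0,-.301,.048),(.535,-.344,.051)):
        print(n,proj(c,P).round(1))
    ctr=proj(c,(.536,-.344,.051)).round().astype(int);
    S=cv2.GaussianBlur(sat,(0,0),1)[ctr[1]-14:ctr[1]+15:2,ctr[0]-22:ctr[0]+23:2].astype(int);print(S)
go((.5555,.181,.245),95)
E
```

```text
rod [0.6647 0.3058 0.283 ] [0.6924 0.0296 0.283 ]
pad top only [ 0.5428 -0.3457  0.051 ]
side only [ 0.531  -0.3428  0.051 ]
top [325.3 211. ]
top [335.3 198.9]
[[61 57 53 53 54 54 56 58 60 62 62 55 46 42 40 41 46 59 63 64 64 62 55]
 [59 59 59 59 58 57 57 57 59 61 62 60 55 49 43 41 46 59 62 64 64 61 58]
 [57 59 60 60 60 59 58 57 58 59 62 63 62 58 51 45 48 60 63 65 64 62 61]
 [57 58 59 60 60 60 60 59 59 61 65 67 65 61 58 54 53 61 63 65 65 63 62]
 [59 58 58 60 61 61 61 60 61 65 69 71 67 64 62 59 57 60 62 65 65 63 62]
 [59 58 58 59 60 61 61 61 62 65 69 69 67 65 66 63 60 59 60 64 64 63 62]
 [50 51 54 57 59 60 62 63 64 66 66 66 67 66 67 65 63 60 60 64 64 62 61]
 [29 30 36 47 56 59 61 63 64 65 65 67 70 70 67 66 63 61 62 64 64 63 62]
 [21 22 23 30 47 58 60 63 65 63 64 67 70 69 64 65 61 60 61 62 64 63 62]
 [20 21 21 23 36 55 61 64 69 69 71 70 68 67 65 62 58 57 59 62 64 64 62]
 [19 20 21 22 29 51 66 72 79 83 83 82 76 73 72 68 63 63 64 65 65 64 63]
 [19 19 21 23 29 54 74 80 84 86 86 87 84 78 75 72 71 71 72 70 65 63 62]
 [18 19 21 26 41 67 78 80 82 83 83 82 76 69 65 62 65 69 72 71 66 64 61]
 [1
[... 760 characters left out ...]
 73 78 87 93 94 89 81 80 84 86 84 80 79 80 80 78 76 73 71 70 73 83]
 [70 70 73 81 89 92 88 81 80 82 84 84 80 79 79 78 75 73 71 70 69 76 84]
 [69 70 72 76 83 90 87 81 79 77 80 82 82 82 81 78 73 71 70 68 70 79 84]
 [69 70 71 72 78 87 87 80 77 78 80 81 81 82 80 75 71 70 69 65 66 73 77]
 [69 69 69 70 76 82 82 75 75 79 81 81 78 77 76 73 70 69 65 58 58 60 61]
 [69 68 68 71 78 81 79 72 71 74 75 76 75 74 73 71 69 66 59 54 54 56 56]
 [68 68 69 74 80 81 79 71 69 70 71 72 73 73 71 70 66 60 55 53 53 54 54]]
T cm [-16.01  47.56  -0.02] roll -22.465336332584172 | [0.1499 0.4764 0.2445] zax [-0.0005 -0.0018 -1.    ] q6 [ 1.266  0.241  0.004  1.335 -0.     1.571] F [ 0.9 -0.1  0.6] w 0.08521364116504745 0.1
```

play_rows(motion=[{"translation":[-4,12,0],"roll":-7,"fingers":-1},{"translation":[-8,24,0],"roll":-14,"fingers":-1},{"translation":[-12,36,0],"roll":-22.5,"fingers":-1},{"translation":[-16,47.6,0],"roll":-22.5,"fingers":-1},{"translation":[-16,47.6,0],"roll":-22.5,"fingers":-1},{"translation":[-16,47.6,0],"roll":-22.5,"fingers":-1},{"translation":[-16,47.6,0],"roll":-22.5,"fingers":-1},{"translation":[-16,47.6,0],"roll":-22.5,"fingers":-1},{"translation":[-16,47.6,0],"roll":-22.5,"fingers":-1},{"translation":[-16,47.6,0],"roll":-22.5,"fingers":-1},{"translation":[-16,47.6,0],"roll":-22.5,"fingers":-1},{"translation":[-16,47.6,0],"roll":-22.5,"fingers":-1},{"translation":[-16,47.6,0],"roll":-22.5,"fingers":-1},{"translation":[-16,47.6,0],"roll":-22.5,"fingers":-1},{"translation":[-16,47.6,0],"roll":-22.5,"fingers":-1}])

```text
clock: 1.35
eef_pos: [0.5563, 0.1805, 0.2441]
tool_rot: [0.676, 0.737, -0.001, -0.001]
ft_force: [0.6, 0.4, -0.3]
grip_width: 0.0853
```

```bash
python3 - <<'E'
from h import *
go((.5555,.181,.126),95)
s=shot('side','s1');t=shot('top','t1')
a=s['pixels'][110:210,235:370,::-1];b=t['pixels'][130:230,150:285,::-1]
cv2.imwrite('pics/m1.png',np.vstack([cv2.resize(i,(400,296),interpolation=3) for i in(a,b)]))
E
```

```text
T cm [ 0.06 -0.05 11.81] roll -0.0966873411077529 | [0.5563 0.1805 0.2441] zax [-0.0023 -0.0003 -1.    ] q6 [0.313 0.414 0.247 1.406 0.    0.228] F [ 0.6  0.4 -0.3] w 0.08533699688992266 1.35
```

View pics/m1.png

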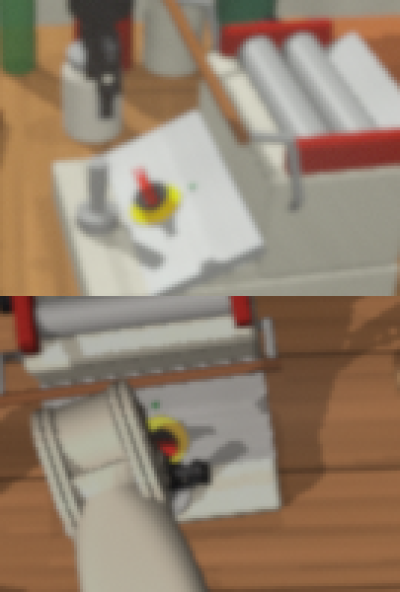

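The open hand hangs above the stamp: the fingers are at (105,80) with the stamp at (97,195) in the side view. Nothing is in its way, so I'll descend and grip.

play_rows(motion=[{"translation":[0,0,3],"roll":0,"fingers":-1},{"translation":[0,0,6],"roll":0,"fingers":-1},{"translation":[0,0,9],"roll":0,"fingers":-1},{"translation":[0,0,11.8],"roll":0,"fingers":-1},{"translation":[0,0,11.8],"roll":0,"fingers":-1},{"translation":[0,0,11.8],"roll":0,"fingers":1},{"translation":[0,0,11.8],"roll":0,"fingers":1},{"translation":[0,0,11.8],"roll":0,"fingers":1},{"translation":[0,0,11.8],"roll":0,"fingers":1},{"translation":[0,0,11.8],"roll":0,"fingers":1},{"translation":[0,0,11.8],"roll":0,"fingers":1},{"translation":[0,0,11.8],"roll":0,"fingers":1},{"translation":[0,0,11.8],"roll":0,"fingers":1}])

```text
clock: 2.53
eef_pos: [0.5572, 0.1821, 0.1293]
tool_rot: [0.675, 0.738, 0.002, 0.001]
ft_force: [-1.8, 1.5, 6.1]
grip_width: 0.0252
```

play_rows(motion=[{"translation":[0,0,-2],"roll":0,"fingers":1},{"translation":[0,0,-5],"roll":0,"fingers":1},{"translation":[0,0,-8],"roll":0,"fingers":1},{"translation":[0,0,-11],"roll":0,"fingers":1},{"translation":[0,0,-13],"roll":0,"fingers":1},{"translation":[0,0,-13],"roll":0,"fingers":1},{"translation":[0,0,-13],"roll":0,"fingers":1}])

```text
clock: 3.12
eef_pos: [0.5566, 0.1815, 0.2581]
tool_rot: [0.675, 0.737, 0.001, 0.001]
ft_force: [0.4, -0.5, -2.4]
grip_width: 0.0249
```

```bash
python3 - <<'E'
from h import *
go((.537,-.344,.25),50)
E
```

```text
T cm [-52.17  -6.56   0.77] roll 45.02397976085422 | [0.5566 0.1815 0.2581] zax [ 0.0022  0.0006 -1.    ] q6 [ 0.315  0.408  0.273  1.434 -0.     0.228] F [ 0.4 -0.5 -2.4] w 0.024860190999653767 3.1167
```

play_rows(motion=[{"translation":[-1.5,-0.2,0.0],"roll":2,"fingers":1},{"translation":[-4.5,-0.6,0.0],"roll":5,"fingers":1},{"translation":[-8,-1,0.1],"roll":8,"fingers":1},{"translation":[-11.5,-1.4,0.2],"roll":11,"fingers":1},{"translation":[-15,-1.9,0.2],"roll":14,"fingers":1},{"translation":[-18.5,-2.3,0.3],"roll":17,"fingers":1},{"translation":[-22,-2.8,0.3],"roll":20,"fingers":1},{"translation":[-25.5,-3.2,0.4],"roll":23,"fingers":1},{"translation":[-29,-3.6,0.4],"roll":26,"fingers":1},{"translation":[-32.5,-4.1,0.5],"roll":29,"fingers":1},{"translation":[-36,-4.5,0.5],"roll":32,"fingers":1},{"translation":[-39.5,-5,0.6],"roll":35,"fingers":1},{"translation":[-43,-5.4,0.6],"roll":38,"fingers":1},{"translation":[-46.5,-5.8,0.7],"roll":41,"fingers":1},{"translation":[-49.5,-6.2,0.8],"roll":43,"fingers":1},{"translation":[-51.5,-6.5,0.8],"roll":45,"fingers":1},{"translation":[-52.2,-6.6,0.8],"roll":45,"fingers":1},{"translation":[-52.2,-6.6,0.8],"roll":45,"fingers":1},{"translation":[-52.2,-6.6,0.8],"roll":45,"fingers":1}])

```text
clock: 4.7
eef_pos: [0.5351, -0.3439, 0.2473]
tool_rot: [0.906, 0.423, -0.001, -0.002]
ft_force: [-0.6, 0.5, -1.7]
grip_width: 0.0245
```

```bash
python3 - <<'E'
from h import *
go((.537,-.344,.125),50)
s=shot('side','s2');t=shot('top','t2')
a=s['pixels'][205:345,190:340,::-1];b=t['pixels'][150:260,270:388,::-1]
cv2.imwrite('pics/m2.png',np.hstack([cv2.resize(i,(400,373),interpolation=3) for i in(a,b)]))
E
```

```text
T cm [ 0.12  0.21 12.23] roll -0.007247393689709725 | [ 0.5351 -0.3439  0.2473] zax [-0.0031  0.0027 -1.    ] q6 [-0.571  0.525  0.429  1.479  0.001  0.127] F [-0.6  0.5 -1.7] w 0.02453489541831492 4.7
```

View pics/m2.png

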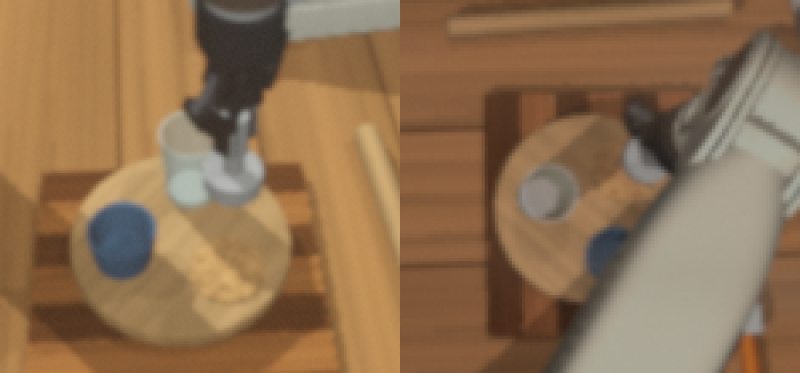

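The stamp hangs above the turntable. The pad centre is at about (227,268) in the left crop, within about 1 px of the predicted place. Lowering now.

play_rows(motion=[{"translation":[0.1,0.2,2],"roll":0,"fingers":1},{"translation":[0.1,0.2,4.5],"roll":0,"fingers":1},{"translation":[0.1,0.2,7],"roll":0,"fingers":1},{"translation":[0.1,0.2,9],"roll":0,"fingers":1},{"translation":[0.1,0.2,10.5],"roll":0,"fingers":1},{"translation":[0.1,0.2,11.5],"roll":0,"fingers":1},{"translation":[0.1,0.2,12],"roll":0,"fingers":1},{"translation":[0.1,0.2,12.4],"roll":0,"fingers":1},{"translation":[0.1,0.2,12.4],"roll":0,"fingers":1},{"translation":[0.1,0.2,12.4],"roll":0,"fingers":1}])

```text
clock: 5.63
eef_pos: [0.539, -0.3449, 0.1264]
tool_rot: [0.906, 0.423, 0.0, 0.001]
ft_force: [0.2, -0.6, -2.3]
grip_width: 0.0246
```

play_rows(motion=[{"translation":[0,0,0.2],"roll":0,"fingers":1},{"translation":[0,0,0.35],"roll":0,"fingers":1},{"translation":[0,0,0.35],"roll":0,"fingers":1},{"translation":[0,0,0.35],"roll":0,"fingers":1}])

```text
clock: 5.97
eef_pos: [0.5384, -0.3449, 0.122]
tool_rot: [0.906, 0.423, 0.0, 0.0]
ft_force: [-0.3, 0.0, -1.8]
grip_width: 0.0247
```

play_rows(motion=[{"translation":[0,0,0.1],"roll":0,"fingers":1},{"translation":[0,0,0.2],"roll":0,"fingers":1},{"translation":[0,0,0.2],"roll":0,"fingers":1},{"translation":[0,0,0.2],"roll":0,"fingers":1}])

```text
clock: 6.3
eef_pos: [0.5385, -0.345, 0.1204]
tool_rot: [0.906, 0.423, 0.0, 0.0]
ft_force: [-0.7, 0.3, 1.8]
grip_width: 0.0248
```

Contact felt: Fz went from -2 to +1.8 N. Releasing.

play_rows(motion=[{"translation":[0,0,0],"roll":0,"fingers":0.2},{"translation":[0,0,0],"roll":0,"fingers":-0.3},{"translation":[0,0,0],"roll":0,"fingers":-0.5},{"translation":[0,0,0],"roll":0,"fingers":-0.5},{"translation":[0,0,0],"roll":0,"fingers":-0.5},{"translation":[0,0,0],"roll":0,"fingers":-0.5},{"translation":[0,0,-2],"roll":0,"fingers":-0.5},{"translation":[0,0,-5],"roll":0,"fingers":-0.5},{"translation":[0,0,-9],"roll":0,"fingers":-0.5},{"translation":[0,0,-13],"roll":0,"fingers":-0.5},{"translation":[0,0,-17],"roll":0,"fingers":-0.5},{"translation":[0,0,-18],"roll":0,"fingers":-0.5},{"translation":[0,0,-18],"roll":0,"fingers":-0.5},{"translation":[0,0,-18],"roll":0,"fingers":-0.5}])

```text
clock: 7.47
eef_pos: [0.5387, -0.345, 0.3004]
tool_rot: [0.906, 0.423, 0.001, 0.001]
ft_force: [0.5, 0.4, -0.5]
grip_width: 0.0639
```

```bash
python3 - <<'E'
from h import *
go((.5,.15,.30),95)
s=shot('side','s3')
a=s['pixels'][205:345,190:340,::-1]
cv2.imwrite('pics/m3.png',cv2.resize(a,(400,373),interpolation=3))
E
```

```text
T cm [ 35.46 -34.76  -0.01] roll -44.96696673185996 | [ 0.5387 -0.345   0.3004] zax [ 0.0016 -0.001  -1.    ] q6 [-0.57   0.527  0.569  1.611 -0.     0.128] F [ 0.5  0.4 -0.5] w 0.06390034581749077 7.4667
```

View pics/m3.png

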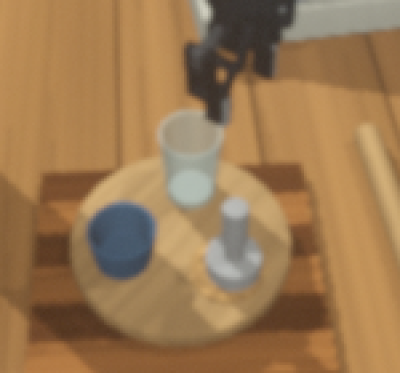

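play_rows(motion=[{"translation":[9,-8.7,0],"roll":-12,"fingers":-0.5},{"translation":[18,-17.4,0],"roll":-24,"fingers":-0.5},{"translation":[27,-26,0],"roll":-36,"fingers":-0.5},{"translation":[35.5,-34.8,0],"roll":-45,"fingers":-0.5},{"translation":[35.5,-34.8,0],"roll":-45,"fingers":-0.5},{"translation":[35.5,-34.8,0],"roll":-45,"fingers":-0.5},{"translation":[35.5,-34.8,0],"roll":-45,"fingers":-0.5},{"translation":[35.5,-34.8,0],"roll":-45,"fingers":-0.5},{"translation":[35.5,-34.8,0],"roll":-45,"fingers":-0.5},{"translation":[35.5,-34.8,0],"roll":-45,"fingers":-0.5},{"translation":[35.5,-34.8,0],"roll":-45,"fingers":-0.5},{"translation":[35.5,-34.8,0],"roll":-45,"fingers":-0.5},{"translation":[35.5,-34.8,0],"roll":-45,"fingers":-0.5},{"translation":[35.5,-34.8,0],"roll":-45,"fingers":-0.5}])

```text
clock: 8.68
eef_pos: [0.4981, 0.1526, 0.2972]
tool_rot: [0.674, 0.739, -0.002, -0.001]
ft_force: [-0.3, -0.0, -0.4]
grip_width: 0.0644
```

```bash
python3 - <<'E'
from h import *
go((.5,.15,.30),95)
s=shot('side','s4');t=shot('top','t4');t0=load('top0')
a=s['pixels'][235:345,190:308,::-1];b=t['pixels'][170:250,285:371,::-1];b0=t0['pixels'][170:250,285:371,::-1]
cv2.imwrite('pics/m4.png',np.hstack([cv2.convertScaleAbs(cv2.resize(i,(400,373),interpolation=3),alpha=1.6,beta=-60) for i in(b,b0)]))
E
```

```text
T cm [-0.27  0.16 -0.28] roll 0.3101620990009337 | [0.4981 0.1526 0.2972] zax [-0.0046 -0.0017 -1.    ] q6 [ 0.297  0.272  0.18   1.484 -0.     0.205] F [-0.3 -0.  -0.4] w 0.06443772484629098 8.6833
```

View pics/m4.png

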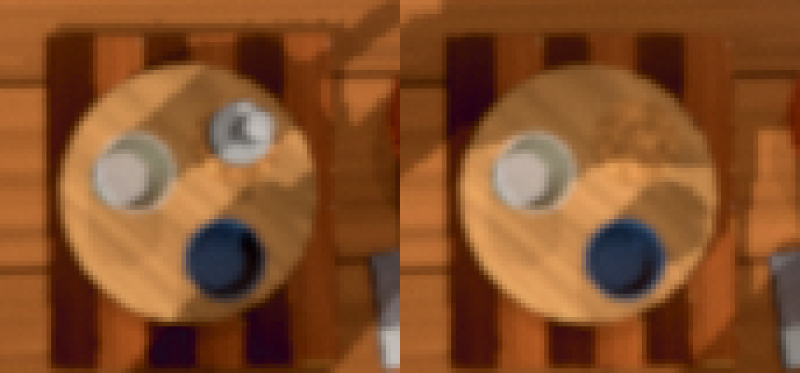

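By the top-view differential the stamp stands on the pad about 4–6 mm off centre, mostly +x, and the side view agrees. I'll go back and re-centre it.

play_rows(motion=[{"translation":[-12.5,-0.1,0],"roll":12,"fingers":-0.5},{"translation":[-25,-0.3,0],"roll":24,"fingers":-0.5},{"translation":[-37.5,-0.5,0],"roll":36,"fingers":-0.5},{"translation":[-49.9,-0.6,0],"roll":45.3,"fingers":-0.5},{"translation":[-49.9,-0.6,0],"roll":45.3,"fingers":-0.5},{"translation":[-49.9,-0.6,0],"roll":45.3,"fingers":-0.5},{"translation":[-49.9,-0.6,0],"roll":45.3,"fingers":-0.5},{"translation":[-49.9,-0.6,0],"roll":45.3,"fingers":-0.5},{"translation":[-49.9,-0.6,0],"roll":45.3,"fingers":-0.5},{"translation":[-49.9,-0.6,0],"roll":45.3,"fingers":-0.5},{"translation":[-49.9,-0.6,0],"roll":45.3,"fingers":-0.5},{"translation":[-49.9,-0.6,0],"roll":45.3,"fingers":-0.5},{"translation":[-49.9,-0.6,0],"roll":45.3,"fingers":-0.5},{"translation":[-49.9,-0.6,0],"roll":45.3,"fingers":-0.5},{"translation":[-49.9,-0.6,0],"roll":45.3,"fingers":-0.5}])

```text
clock: 10.03
eef_pos: [0.5359, -0.3482, 0.2987]
tool_rot: [0.908, 0.419, -0.0, -0.001]
ft_force: [-0.4, 0.2, 0.6]
grip_width: 0.0643
```

```bash
python3 - <<'E'
from h import *
go((.5385,-.345,.122),50)
E
```

```text
T cm [ 0.41  0.03 17.67] roll -0.46150437088336105 | [ 0.5359 -0.3482  0.2987] zax [-0.0018  0.0015 -1.    ] q6 [-0.576  0.53   0.568  1.612  0.     0.13 ] F [-0.4  0.2  0.6] w 0.06427352033989163 10.0333
```

play_rows(motion=[{"translation":[0.4,0,4],"roll":0,"fingers":-0.5},{"translation":[0.4,0,8],"roll":0,"fingers":-0.5},{"translation":[0.4,0,12],"roll":0,"fingers":-0.5},{"translation":[0.4,0,15.5],"roll":0,"fingers":-0.5},{"translation":[0.4,0,17.3],"roll":0,"fingers":-0.5},{"translation":[0.4,0,17.3],"roll":0,"fingers":-0.5},{"translation":[0.4,0,17.3],"roll":0,"fingers":1},{"translation":[0.4,0,17.3],"roll":0,"fingers":1},{"translation":[0.4,0,17.3],"roll":0,"fingers":1},{"translation":[0.4,0,17.3],"roll":0,"fingers":1},{"translation":[0.4,0,17.3],"roll":0,"fingers":1},{"translation":[0.4,0,17.3],"roll":0,"fingers":1}])

```text
clock: 11.03
eef_pos: [0.5415, -0.3447, 0.1299]
tool_rot: [0.907, 0.42, 0.002, 0.002]
ft_force: [-1.1, -0.7, 5.6]
grip_width: 0.0246
```

play_rows(motion=[{"translation":[0,0,-0.4],"roll":0,"fingers":1},{"translation":[0,0,-0.7],"roll":0,"fingers":1},{"translation":[-0.2,-0.15,-0.7],"roll":0,"fingers":1},{"translation":[-0.4,-0.3,-0.7],"roll":0,"fingers":1},{"translation":[-0.4,-0.3,-0.7],"roll":0,"fingers":1},{"translation":[-0.4,-0.3,-0.4],"roll":0,"fingers":1},{"translation":[-0.4,-0.3,-0.1],"roll":0,"fingers":1},{"translation":[-0.4,-0.3,0.05],"roll":0,"fingers":1},{"translation":[-0.4,-0.3,0.05],"roll":0,"fingers":1},{"translation":[-0.4,-0.3,0.05],"roll":0,"fingers":1}])

```text
clock: 11.87
eef_pos: [0.5353, -0.3454, 0.1299]
tool_rot: [0.907, 0.42, 0.001, 0.002]
ft_force: [-6.0, 1.7, 14.8]
grip_width: 0.0245
```

play_rows(motion=[{"translation":[0,0,-0.1],"roll":0,"fingers":1},{"translation":[0,0,-0.1],"roll":0,"fingers":0.2},{"translation":[0,0,-0.1],"roll":0,"fingers":-0.3},{"translation":[0,0,-0.1],"roll":0,"fingers":-0.5},{"translation":[0,0,-0.1],"roll":0,"fingers":-0.5},{"translation":[0,0,-0.1],"roll":0,"fingers":-0.5},{"translation":[0,0,-0.1],"roll":0,"fingers":-0.5},{"translation":[0,0,-2],"roll":0,"fingers":-0.5},{"translation":[0,0,-5],"roll":0,"fingers":-0.5},{"translation":[0,0,-9],"roll":0,"fingers":-0.5},{"translation":[0,0,-13],"roll":0,"fingers":-0.5},{"translation":[0,0,-17],"roll":0,"fingers":-0.5},{"translation":[0,0,-18],"roll":0,"fingers":-0.5},{"translation":[0,0,-18],"roll":0,"fingers":-0.5}])

```text
clock: 13.03
eef_pos: [0.5368, -0.3459, 0.3117]
tool_rot: [0.907, 0.421, 0.003, 0.004]
ft_force: [0.1, -0.1, 0.7]
grip_width: 0.064
```

```bash
python3 - <<'E'
from h import *
go((.55,-.10,.31),95)
s=shot('side','s5')
for f in('s3','s5'):
    c=load(f)['pixels'];hsv=cv2.cvtColor(c,cv2.COLOR_RGB2HSV);m=np.zeros(hsv.shape[:2],np.uint8)
    m[275:320,262:295]=(hsv[275:320,262:295,1]<60)*255
    ys,xs=np.nonzero(m);print(f,len(xs),[(y,xs[ys==y].min(),xs[ys==y].max()) for y in sorted(set(ys))][::3],ys.max())
E
```

```text
T cm [ 19.62 -14.89   0.05] roll -45.26314511782297 | [ 0.5368 -0.3459  0.3117] zax [ 0.0083 -0.0053 -1.    ] q6 [-0.572  0.519  0.584  1.626  0.     0.13 ] F [ 0.1 -0.1  0.7] w 0.06397917064218972 13.0333
s3 555 [(np.int64(275), np.int64(262), np.int64(270)), (np.int64(278), np.int64(262), np.int64(269)), (np.int64(281), np.int64(262), np.int64(282)), (np.int64(284), np.int64(273), np.int64(282)), (np.int64(287), np.int64(273), np.int64(282)), (np.int64(290), np.int64(273), np.int64(282)), (np.int64(293), np.int64(272), np.int64(282)), (np.int64(296), np.int64(269), np.int64(285)), (np.int64(299), np.int64(267), np.int64(287)), (np.int64(302), np.int64(267), np.int64(288)), (np.int64(305), np.int64(268), np.int64(287)), (np.int64(308), np.int64(269), np.int64(286)), (np.int64(311), np.int64(271), np.int64(284))] 313
s5 548 [(np.int64(275), np.int64(262), np.int64(270)), (np.int64(278), np.int64(262), np.int64(269)), (np.int64(281), np.int64(262), np.int64(279)), (np.int64(284), np.int64(271), np.int64(280)), (np.int64(287), np.int64(271), np.int64(280)), (np.int64(290), np.int64(271), np.int64(279)), (np.int64(293), np.int64(269), np.int64(280)), (np.int64(296), np.int64(266), np.int64(283)), (np.int64(299), np.int64(265), np.int64(285)), (np.int64(302), np.int64(265), np.int64(285)), (np.int64(305), np.int64(265), np.int64(284)), (np.int64(308), np.int64(267), np.int64(283)), (np.int64(311), np.int64(269), np.int64(281))] 313
```

The stamp is now centred: the die is at column 275 and the pad centre at column 275 in the side view. Next is the dial, so I'll move to the sheeter side and bring the roll to the dial bar.

play_rows(motion=[{"translation":[2,-2,0],"roll":-7,"fingers":-0.5},{"translation":[4,-4,0],"roll":-14,"fingers":-0.5},{"translation":[6,-6,0],"roll":-21,"fingers":-0.5},{"translation":[8,-8,0],"roll":-28,"fingers":-0.5},{"translation":[10,-10,0],"roll":-35,"fingers":-0.5},{"translation":[12,-12,0],"roll":-42,"fingers":-0.5},{"translation":[14,-14,0],"roll":-49,"fingers":-0.5},{"translation":[16,-16,0],"roll":-56,"fingers":-0.5},{"translation":[18,-18,0],"roll":-63,"fingers":-0.5},{"translation":[20,-20,0],"roll":-70,"fingers":-0.5},{"translation":[22,-22,0],"roll":-77,"fingers":-0.5},{"translation":[24,-24,0],"roll":-84,"fingers":-0.5},{"translation":[26,-26,0],"roll":-91,"fingers":-0.5},{"translation":[28,-28,0],"roll":-98,"fingers":-0.5},{"translation":[30,-30,0],"roll":-105,"fingers":-0.5},{"translation":[32,-32,0],"roll":-112,"fingers":-0.5},{"translation":[33.3,-32.8,0],"roll":-119,"fingers":-0.5},{"translation":[33.3,-32.8,0],"roll":-126,"fingers":-0.5},{"translation":[33.3,-32.8,0],"roll":-133,"fingers":-0.5},{"translation":[33.3,-32.8,0],"roll":-135.5,"fingers":-0.5}])

```text
clock: 14.75
eef_pos: [0.4989, 0.1216, 0.3035]
tool_rot: [-0.049, 0.999, -0.0, -0.002]
ft_force: [0.3, 0.2, 0.6]
grip_width: 0.0638
```

play_rows(motion=[{"translation":[0,0,-10],"roll":0,"fingers":-0.5},{"translation":[0,0,-20],"roll":0,"fingers":-0.5},{"translation":[0,0,-30],"roll":0,"fingers":-0.5},{"translation":[0,0,-40],"roll":0,"fingers":-0.5},{"translation":[0,0,-40],"roll":0,"fingers":-0.5},{"translation":[0,0,-40],"roll":0,"fingers":-0.5},{"translation":[0,0,-40],"roll":0,"fingers":-0.5},{"translation":[0,0,-40],"roll":0,"fingers":-0.5},{"translation":[0,0,-40],"roll":0,"fingers":-0.5},{"translation":[0,0,-40],"roll":0,"fingers":-0.5},{"translation":[0,0,-40],"roll":0,"fingers":-0.5},{"translation":[0,0,-40],"roll":0,"fingers":-0.5},{"translation":[0,0,-40],"roll":0,"fingers":-0.5}])

```text
clock: 15.83
eef_pos: [0.46, 0.1115, 0.5552]
tool_rot: [-0.046, 0.999, 0.004, 0.019]
ft_force: [0.1, 0.7, -0.5]
grip_width: 0.0638
```

```bash
python3 - <<'E'
from h import *
go((.5,.15,.31),185)
E
```

```text
T cm [-3.37  3.33 24.69] roll 0.22799383097589043 | [0.46   0.1115 0.5552] zax [ 0.0384  0.0093 -0.9992] q6 [ 0.238  0.295  0.912  2.149  0.    -1.424] F [ 0.1  0.7 -0.5] w 0.06383393113210636 15.8333
```

play_rows(motion=[{"translation":[0,0,-15],"roll":0,"fingers":-0.5},{"translation":[0,0,-15],"roll":0,"fingers":-0.5},{"translation":[0,0,-15],"roll":0,"fingers":-0.5},{"translation":[0,0,-15],"roll":0,"fingers":-0.5},{"translation":[0,0,-15],"roll":0,"fingers":-0.5},{"translation":[0,0,-15],"roll":0,"fingers":-0.5},{"translation":[0,0,-15],"roll":0,"fingers":-0.5},{"translation":[0,0,-15],"roll":0,"fingers":-0.5}])

```text
clock: 16.5
eef_pos: [0.4294, 0.1041, 0.5793]
tool_rot: [-0.046, 0.998, 0.008, 0.04]
ft_force: [-0.8, -0.2, -1.0]
grip_width: 0.0641
```

```bash
python3 - <<'E'
from h import *
go((.5,.15,.31),185)
E
```

```text
T cm [-5.23  3.6  27.49] roll 0.20705462481856785 | [0.4294 0.1041 0.5793] zax [ 0.0797  0.0193 -0.9966] q6 [ 0.238  0.216  0.876  2.149 -0.    -1.424] F [-0.8 -0.2 -1. ] w 0.06406381866920517 16.5
```

play_rows(motion=[{"translation":[0,0,4],"roll":0,"fingers":-0.5},{"translation":[0,0,8],"roll":0,"fingers":-0.5},{"translation":[0,0,8],"roll":0,"fingers":-0.5},{"translation":[0,0,8],"roll":0,"fingers":-0.5}])

```text
clock: 16.83
eef_pos: [0.4334, 0.105, 0.4946]
tool_rot: [-0.046, 0.998, 0.006, 0.033]
ft_force: [0.5, 0.7, 2.4]
grip_width: 0.0641
```

```bash
python3 - <<'E'
from h import *
go((.5,.15,.31),185)
E
```

```text
T cm [-5.8   3.68 18.93] roll 0.21762387048568144 | [0.4334 0.105  0.4946] zax [ 0.0657  0.0159 -0.9977] q6 [ 0.238  0.121  0.506  1.888  0.    -1.424] F [0.5 0.7 2.4] w 0.06409535292505837 16.8333
```

Pushing past the reach limit tips the tool forward, and the tilt persists: it is now about 4°, with joint 4 at its limit. I can build up the needed 25° this way in free air.

play_rows(motion=[{"translation":[4,0,-10],"roll":0,"fingers":-0.5},{"translation":[10,0,-30],"roll":0,"fingers":-0.5},{"translation":[20,0,-40],"roll":0,"fingers":-0.5},{"translation":[20,0,-40],"roll":0,"fingers":-0.5},{"translation":[20,0,-40],"roll":0,"fingers":-0.5},{"translation":[20,0,-40],"roll":0,"fingers":-0.5},{"translation":[20,0,-40],"roll":0,"fingers":-0.5},{"translation":[20,0,-40],"roll":0,"fingers":-0.5},{"translation":[20,0,-40],"roll":0,"fingers":-0.5},{"translation":[20,0,-40],"roll":0,"fingers":-0.5},{"translation":[20,0,-40],"roll":0,"fingers":-0.5},{"translation":[20,0,-40],"roll":0,"fingers":-0.5}])

```text
clock: 17.83
eef_pos: [0.2669, 0.0887, 0.6006]
tool_rot: [-0.046, 0.997, 0.013, 0.059]
ft_force: [0.4, -0.6, 0.0]
grip_width: 0.0646
```

```bash
python3 - <<'E'
from h import *
go((.5,.15,.31),185)
E
```

```text
T cm [-20.14   3.33  31.76] roll 0.17801388348641467 | [0.2669 0.0887 0.6006] zax [ 0.1166  0.0318 -0.9927] q6 [ 0.329 -0.122  0.578  2.15  -0.008 -1.334] F [ 0.4 -0.6  0. ] w 0.06460154920366672 17.8333
```

play_rows(motion=[{"translation":[-20,0,-20],"roll":0,"fingers":-0.5},{"translation":[-30,0,-45],"roll":0,"fingers":-0.5},{"translation":[-30,0,-45],"roll":0,"fingers":-0.5},{"translation":[-30,0,-45],"roll":0,"fingers":-0.5},{"translation":[-30,0,-45],"roll":0,"fingers":-0.5},{"translation":[-30,0,-45],"roll":0,"fingers":-0.5},{"translation":[-30,0,-45],"roll":0,"fingers":-0.5},{"translation":[-30,0,-45],"roll":0,"fingers":-0.5},{"translation":[-30,0,-45],"roll":0,"fingers":-0.5},{"translation":[-30,0,-45],"roll":0,"fingers":-0.5},{"translation":[-30,0,-45],"roll":0,"fingers":-0.5},{"translation":[-30,0,-45],"roll":0,"fingers":-0.5},{"translation":[-30,0,-45],"roll":0,"fingers":-0.5},{"translation":[-30,0,-45],"roll":0,"fingers":-0.5},{"translation":[-30,0,-45],"roll":0,"fingers":-0.5},{"translation":[-30,0,-45],"roll":0,"fingers":-0.5}])

```text
clock: 19.17
eef_pos: [0.4163, 0.0911, 0.6116]
tool_rot: [-0.046, 0.996, 0.017, 0.079]
ft_force: [0.1, -0.2, 0.5]
grip_width: 0.0642
```

```bash
python3 - <<'E'
from h import *
go((.5,.15,.31),185)
E
```

```text
T cm [-3.95  4.31 31.31] roll 0.11535252963926723 | [0.4163 0.0911 0.6116] zax [ 0.156   0.0402 -0.9869] q6 [ 0.211  0.162  0.902  2.149  0.007 -1.451] F [ 0.1 -0.2  0.5] w 0.06416519729994531 19.1667
```

play_rows(motion=[{"translation":[-20,0,-60],"roll":0,"fingers":-0.5},{"translation":[-20,0,-60],"roll":0,"fingers":-0.5},{"translation":[-20,0,-60],"roll":0,"fingers":-0.5},{"translation":[-20,0,-60],"roll":0,"fingers":-0.5}])

```text
clock: 19.5
eef_pos: [0.4201, 0.086, 0.6267]
tool_rot: [-0.045, 0.994, 0.02, 0.1]
ft_force: [0.7, -0.0, -0.1]
grip_width: 0.0639
```

play_rows(motion=[{"translation":[-20,0,-60],"roll":0,"fingers":-0.5},{"translation":[-20,0,-60],"roll":0,"fingers":-0.5},{"translation":[-20,0,-60],"roll":0,"fingers":-0.5},{"translation":[-20,0,-60],"roll":0,"fingers":-0.5}])

```text
clock: 19.83
eef_pos: [0.4191, 0.0805, 0.642]
tool_rot: [-0.045, 0.991, 0.023, 0.12]
ft_force: [-0.7, 0.7, -0.2]
grip_width: 0.0639
```

play_rows(motion=[{"translation":[-20,0,-60],"roll":0,"fingers":-0.5},{"translation":[-20,0,-60],"roll":0,"fingers":-0.5},{"translation":[-20,0,-60],"roll":0,"fingers":-0.5},{"translation":[-20,0,-60],"roll":0,"fingers":-0.5}])

```text
clock: 20.17
eef_pos: [0.4139, 0.0748, 0.6587]
tool_rot: [-0.045, 0.989, 0.025, 0.141]
ft_force: [-0.6, -0.0, 0.1]
grip_width: 0.064
```

```bash
python3 - <<'E'
from h import *
go((.5,.15,.31),185)
E
```

```text
T cm [ 0.99  5.35 36.29] roll -0.12823531001316724 | [0.4139 0.0748 0.6587] zax [ 0.2774  0.0629 -0.9587] q6 [ 0.168  0.126  0.993  2.149  0.016 -1.491] F [-0.6 -0.   0.1] w 0.06396590535448933 20.1667
```

play_rows(motion=[{"translation":[-20,0,-60],"roll":0,"fingers":-0.5},{"translation":[-20,0,-60],"roll":0,"fingers":-0.5},{"translation":[-20,0,-60],"roll":0,"fingers":-0.5},{"translation":[-20,0,-60],"roll":0,"fingers":-0.5}])

```text
clock: 20.5
eef_pos: [0.4055, 0.0691, 0.6751]
tool_rot: [-0.045, 0.985, 0.028, 0.162]
ft_force: [0.5, 0.1, 0.2]
grip_width: 0.064
```

play_rows(motion=[{"translation":[-20,0,-60],"roll":0,"fingers":-0.5},{"translation":[-20,0,-60],"roll":0,"fingers":-0.5},{"translation":[-20,0,-60],"roll":0,"fingers":-0.5},{"translation":[-20,0,-60],"roll":0,"fingers":-0.5}])

```text
clock: 20.83
eef_pos: [0.3944, 0.0636, 0.6914]
tool_rot: [-0.044, 0.982, 0.03, 0.182]
ft_force: [0.8, 0.3, 0.5]
grip_width: 0.064
```

play_rows(motion=[{"translation":[-20,0,-60],"roll":0,"fingers":-0.5},{"translation":[-20,0,-60],"roll":0,"fingers":-0.5},{"translation":[-20,0,-60],"roll":0,"fingers":-0.5},{"translation":[-20,0,-60],"roll":0,"fingers":-0.5}])

```text
clock: 21.17
eef_pos: [0.381, 0.0584, 0.7074]
tool_rot: [-0.044, 0.978, 0.032, 0.203]
ft_force: [-0.2, -0.0, 0.2]
grip_width: 0.064
```

play_rows(motion=[{"translation":[-20,0,-60],"roll":0,"fingers":-0.5},{"translation":[-20,0,-60],"roll":0,"fingers":-0.5},{"translation":[-20,0,-60],"roll":0,"fingers":-0.5}])

```text
clock: 21.42
eef_pos: [0.3686, 0.0545, 0.7234]
tool_rot: [-0.043, 0.973, 0.034, 0.224]
ft_force: [0.0, -1.2, -0.6]
grip_width: 0.0641
```

```bash
cat >> h.py <<'E'
yaw=np.radians(5.7);A=np.array([-np.sin(np.radians(25))*np.cos(yaw),-np.sin(np.radians(25))*np.sin(yaw),np.cos(np.radians(25))])
SX=np.array([np.cos(yaw),np.sin(yaw),0]);SEAT=np.array([.630,.1885,.079])
E
python3 - <<'E'
from h import *
G=SEAT+.042*A
print('grip',G,'axis',A,'axial err deg',np.degrees(np.arccos(-A@R.from_quat(bot.get_obs()['tool_rot']).as_matrix()[:,2])))
go(G+.10*A)
Rm=R.from_quat(bot.get_obs()['tool_rot']).as_matrix();print(Rm)
# roll so jaw x is along -slope direction
sl=np.cross(np.array([-np.sin(yaw),np.cos(yaw),0]),A);d=Rm.T@(-sl);print('slope',sl,'roll',np.degrees(np.arctan2(d[1],d[0])))
E
```

```text
grip [0.6123 0.1867 0.1171] axis [-0.4205 -0.042   0.9063] axial err deg 2.592860619895686
T cm [ 3.63  8.35 56.1 ] roll None | [0.3686 0.0545 0.7234] zax [ 0.4324  0.0848 -0.8977] q6 [ 0.122  0.015  1.048  2.149  0.031 -1.53 ] F [ 0.  -1.2 -0.6] w 0.06412283714448086 21.4167
[[-0.8962 -0.0991  0.4324]
 [-0.069   0.994   0.0848]
 [-0.4382  0.0462 -0.8977]]
slope [0.9018 0.09   0.4226] roll -1.123361999095234
```

play_rows(motion=[{"translation":[1,2.5,15],"roll":-1,"fingers":-0.2},{"translation":[2,5,30],"roll":-1,"fingers":-0.2},{"translation":[3,7,45],"roll":-1,"fingers":-0.2},{"translation":[3.6,8.4,54],"roll":-1,"fingers":-0.2},{"translation":[3.6,8.4,54],"roll":-1,"fingers":-0.2},{"translation":[3.6,8.4,54],"roll":-1,"fingers":-0.2},{"translation":[3.6,8.4,54],"roll":-1,"fingers":-0.2},{"translation":[3.6,8.4,54],"roll":-1,"fingers":-0.2},{"translation":[3.6,8.4,54],"roll":-1,"fingers":-0.2},{"translation":[3.6,8.4,54],"roll":-1,"fingers":-0.2},{"translation":[3.6,8.4,54],"roll":-1,"fingers":-0.2},{"translation":[3.6,8.4,54],"roll":-1,"fingers":-0.2},{"translation":[3.6,8.4,54],"roll":-1,"fingers":-0.2},{"translation":[3.6,8.4,54],"roll":-1,"fingers":-0.2},{"translation":[3.6,8.4,54],"roll":-1,"fingers":-0.2},{"translation":[3.6,8.4,54],"roll":-1,"fingers":-0.2},{"translation":[3.6,8.4,54],"roll":-1,"fingers":-0.2}])

```text
clock: 22.83
eef_pos: [0.5614, 0.1814, 0.2265]
tool_rot: [-0.052, 0.973, 0.032, 0.223]
ft_force: [0.4, 1.1, 0.4]
grip_width: 0.0509
```

```bash
python3 - <<'E'
from h import *
G=SEAT+.042*A
go(G+.05*A); 
Rm=R.from_quat(bot.get_obs()['tool_rot']).as_matrix();sl=np.cross(np.array([-np.sin(yaw),np.cos(yaw),0]),A);d=Rm.T@(-sl);print('roll',np.degrees(np.arctan2(d[1],d[0])),'err',np.degrees(np.arccos(-A@Rm[:,2])))
s=shot('side','s6')
t=load('t4');
# red bar centroid: both views
for c,n in((load('side0'),'side'),(load('top0'),'top'),(t,'t4')):
    x,y=proj(c,G).round().astype(int);h=cv2.cvtColor(c['pixels'],cv2.COLOR_RGB2HSV)[y-15:y+15,x-15:x+15]
    m=((h[:,:,0]<8)|(h[:,:,0]>172))&(h[:,:,1]>130)&(h[:,:,2]>80);ys,xs=np.nonzero(m);print(n,'G',proj(c,G).round(1),'top',proj(c,G+.008*A).round(1),'red',xs.mean()+x-15,ys.mean()+y-15,len(xs))
    if n!='side': print('red on top plane',onz(c,xs.mean()+x-15,ys.mean()+y-15,(G+.004*A)[2]),'G',G+.004*A)
i=s['pixels'][100:210,235:382,::-1];cv2.imwrite('pics/m6.png',cv2.resize(i,(784,587),interpolation=3))
E
```

```text
T cm [ 0.11 -0.27  7.08] roll None | [0.5614 0.1814 0.2265] zax [ 0.4313  0.085  -0.8982] q6 [ 0.345  0.12  -0.301  0.699 -0.066 -1.347] F [0.4 1.1 0.4] w 0.05090997239992937 22.8333
roll -0.13969589597055063 err 2.585736349009156
side G [283.  171.6] top [282.2 170.1] red 284.60714285714283 174.21428571428572 28
top G [204.  181.9] top [203.9 182.5] red 204.25 181.275 40
red on top plane [0.6143 0.1852 0.1207] G [0.6107 0.1866 0.1207]
t4 G [204.  181.9] top [203.9 182.5] red 206.625 181.0 16
red on top plane [0.6151 0.1758 0.1207] G [0.6107 0.1866 0.1207]
```

View pics/m6.png

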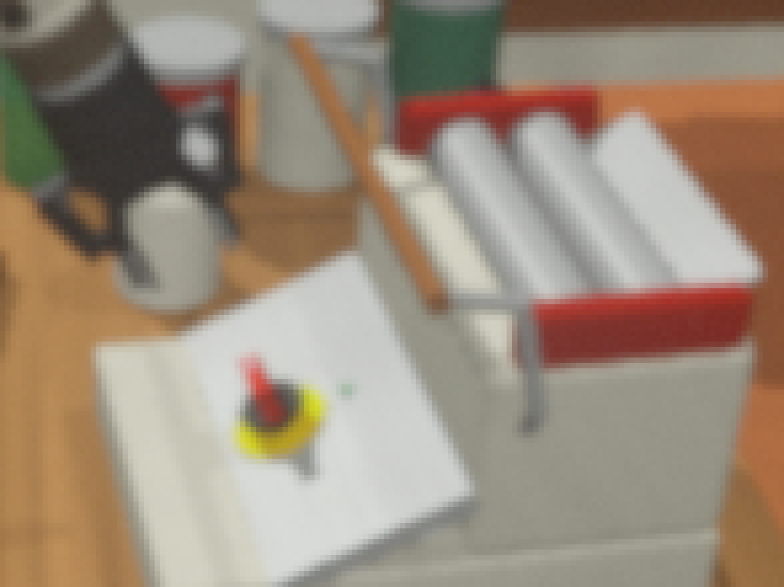

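The side view shows the leaning hand in front of the dial. The dial is at (270,395) in the crop, in line with the fingers, and the rod is well clear. Approaching along the axis and gripping the bar.

play_rows(motion=[{"translation":[0,-0.1,3],"roll":0,"fingers":-0.2},{"translation":[0.1,-0.2,6],"roll":0,"fingers":-0.2},{"translation":[0.1,-0.3,8.5],"roll":0,"fingers":-0.2},{"translation":[0.2,-0.4,10.5],"roll":0,"fingers":-0.2},{"translation":[0.2,-0.5,12],"roll":0,"fingers":-0.2},{"translation":[0.2,-0.5,12.4],"roll":0,"fingers":-0.2},{"translation":[0.2,-0.5,12.4],"roll":0,"fingers":-0.2},{"translation":[0.2,-0.5,12.4],"roll":0,"fingers":-0.2}])

```text
clock: 23.55
eef_pos: [0.6137, 0.1869, 0.1143]
tool_rot: [-0.052, 0.973, 0.032, 0.224]
ft_force: [0.8, -0.4, 0.2]
grip_width: 0.051
```

play_rows(motion=[{"translation":[0,0,0],"roll":0,"fingers":0.3},{"translation":[0,0,0],"roll":0,"fingers":1},{"translation":[0,0,0],"roll":0,"fingers":1},{"translation":[0,0,0],"roll":0,"fingers":1},{"translation":[0,0,0],"roll":0,"fingers":1},{"translation":[0,0,0],"roll":0,"fingers":1}])

```text
clock: 24.05
eef_pos: [0.6144, 0.187, 0.1141]
tool_rot: [-0.052, 0.973, 0.032, 0.224]
ft_force: [1.5, -0.3, 4.9]
grip_width: 0.0128
```

```bash
python3 - <<'E'
from h import *
G=SEAT+.042*A
go(G)
E
```

```text
T cm [ 0.06  0.01 -0.36] roll None | [0.6144 0.187  0.1141] zax [ 0.433   0.0853 -0.8973] q6 [ 0.321  0.336 -0.349  0.432 -0.056 -1.369] F [ 1.5 -0.3  4.9] w 0.012823641922493903 24.05
```

play_rows(motion=[{"translation":[0,0,0.3],"roll":0,"fingers":1},{"translation":[0,0,0.6],"roll":0,"fingers":1},{"translation":[0,-0.05,0.9],"roll":0,"fingers":1},{"translation":[0,-0.05,1.1],"roll":0,"fingers":1},{"translation":[0,-0.05,1.1],"roll":0,"fingers":1},{"translation":[0,-0.05,1.1],"roll":0,"fingers":1}])

```text
clock: 24.55
eef_pos: [0.6191, 0.1875, 0.1041]
tool_rot: [-0.052, 0.973, 0.032, 0.224]
ft_force: [-0.4, -0.7, 9.3]
grip_width: 0.0128
```

```bash
python3 - <<'E'
from h import *
G=SEAT+.042*A
go(G);o=bot.get_obs();print('axial F',o['ft_force']@A)
E
```

```text
T cm [ 0.04  0.05 -1.46] roll None | [0.6191 0.1875 0.1041] zax [ 0.4326  0.0853 -0.8975] q6 [ 0.318  0.357 -0.349  0.411 -0.054 -1.371] F [-0.4 -0.7  9.3] w 0.012800018395329463 24.55
axial F 8.62783635365535
```

play_rows(motion=[{"translation":[0,0,0],"roll":4,"fingers":1},{"translation":[0,0,0],"roll":9,"fingers":1},{"translation":[0,0,0],"roll":15,"fingers":1},{"translation":[0,0,0],"roll":21,"fingers":1},{"translation":[0,0,0],"roll":27,"fingers":1},{"translation":[0,0,0],"roll":33,"fingers":1},{"translation":[0,0,0],"roll":39,"fingers":1},{"translation":[0,0,0],"roll":45,"fingers":1},{"translation":[0,0,0],"roll":51,"fingers":1},{"translation":[0,0,0],"roll":57,"fingers":1},{"translation":[0,0,0],"roll":63,"fingers":1},{"translation":[0,0,0],"roll":69,"fingers":1},{"translation":[0,0,0],"roll":75,"fingers":1},{"translation":[0,0,0],"roll":80,"fingers":1},{"translation":[0,0,0],"roll":84,"fingers":1},{"translation":[0,0,0],"roll":87,"fingers":1},{"translation":[0,0,0],"roll":90,"fingers":1},{"translation":[0,0,0],"roll":90,"fingers":1},{"translation":[0,0,0],"roll":90,"fingers":1}])

```text
clock: 26.13
eef_pos: [0.6182, 0.1883, 0.1038]
tool_rot: [0.651, 0.725, 0.181, 0.135]
ft_force: [-3.7, 1.8, 8.1]
grip_width: 0.0125
```

```bash
python3 - <<'E'
from h import *
G=SEAT+.042*A
go(G);o=bot.get_obs();print('axial F',o['ft_force']@A,'axial M',o['ft_torque']@A,o['ft_torque'])
Rm=R.from_quat(o['tool_rot']).as_matrix();d=Rm.T@np.array([-np.sin(yaw),np.cos(yaw),0]);print('jaw vs sheeter y deg',np.degrees(np.arctan2(d[1],d[0])))
E
```

```text
T cm [-0.04  0.05 -1.46] roll None | [0.6182 0.1883 0.1038] zax [ 0.4314  0.0866 -0.898 ] q6 [ 0.32   0.357 -0.35   0.412 -0.053  0.2  ] F [-3.7  1.8  8.1] w 0.012500019582128982 26.1333
axial F 8.794240537156055 axial M 0.14359839296319216 [-0.0898 -0.1707  0.1089]
jaw vs sheeter y deg -0.10777637307686413
```

play_rows(motion=[{"translation":[0,0,0],"roll":1.5,"fingers":1},{"translation":[0,0,0],"roll":3,"fingers":1},{"translation":[0,0,0],"roll":3,"fingers":1}])

```text
clock: 26.38
eef_pos: [0.6181, 0.1885, 0.1037]
tool_rot: [0.669, 0.708, 0.184, 0.13]
ft_force: [-3.5, 2.6, 8.2]
grip_width: 0.0127
```

play_rows(motion=[{"translation":[0,0,0],"roll":0,"fingers":-0.2},{"translation":[0,0,0],"roll":0,"fingers":-0.2},{"translation":[0,0,0],"roll":0,"fingers":-0.2},{"translation":[0,0,0],"roll":0,"fingers":-0.2},{"translation":[0,0,0],"roll":0,"fingers":-0.2},{"translation":[0,0,0],"roll":0,"fingers":-0.2},{"translation":[0,0,-2],"roll":0,"fingers":-0.2},{"translation":[0,0,-5],"roll":0,"fingers":-0.2},{"translation":[0,0,-9],"roll":0,"fingers":-0.2},{"translation":[0,0,-13],"roll":0,"fingers":-0.2},{"translation":[0,0,-17],"roll":0,"fingers":-0.2},{"translation":[0,0,-21],"roll":0,"fingers":-0.2},{"translation":[0,0,-25],"roll":0,"fingers":-0.2},{"translation":[0,0,-25],"roll":0,"fingers":-0.2},{"translation":[0,0,-25],"roll":0,"fingers":-0.2}])

```text
clock: 27.63
eef_pos: [0.5107, 0.1658, 0.3302]
tool_rot: [0.67, 0.707, 0.185, 0.132]
ft_force: [0.0, -0.1, -0.9]
grip_width: 0.0512
```

```bash
python3 - <<'E'
from h import *
go(SEAT)
s=shot('side','s7');t=shot('top','t7')
i=s['pixels'];a=i[140:210,245:338,::-1];b=i[235:340,195:335,::-1]
t=t['pixels'][150:240,150:270,::-1];j=s['pixels'][:,:,::-1]
f=lambda x:cv2.resize(x,(400,300),interpolation=3)
cv2.imwrite('pics/m7.png',np.vstack([np.hstack([f(a),f(b)]),np.hstack([f(t),f(j)])]))
E
```

```text
T cm [-0.11 -0.21 27.9 ] roll None | [0.5107 0.1658 0.3302] zax [ 0.4341  0.0855 -0.8968] q6 [ 0.351 -0.045 -0.2    0.962 -0.069  0.282] F [ 0.  -0.1 -0.9] w 0.05119848826301074 27.6333
```

View pics/m7.png

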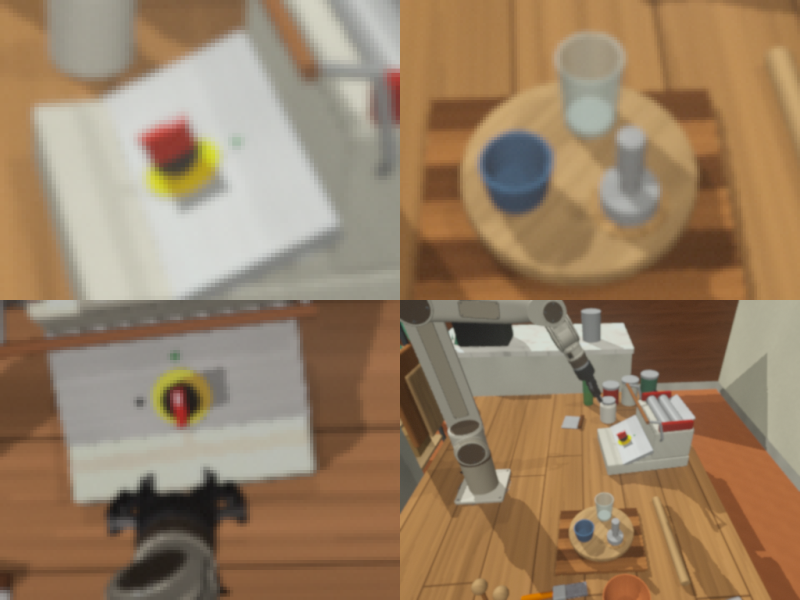

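The bar now points along the slope, and the stamp stands upright on the pad with the ramekin and tumbler in place. One numeric check that the dial popped out and how far it turned.

```bash
python3 - <<'E'
from h import *
s,t=load('s7'),load('t7');sl=np.cross(np.array([-np.sin(yaw),np.cos(yaw),0]),A);ly=np.array([-np.sin(yaw),np.cos(yaw),0])
for c,n in((s,'side'),(t,'top')):
    x,y=proj(c,SEAT+.04*A).round().astype(int);h=cv2.cvtColor(c['pixels'],cv2.COLOR_RGB2HSV)[y-15:y+15,x-15:x+15]
    m=((h[:,:,0]<10)|(h[:,:,0]>170))&(h[:,:,1]>120)&(h[:,:,2]>70);ys,xs=np.nonzero(m)
    print(n,'red',xs.min()+x-15,xs.max()+x-15,ys.min()+y-15,ys.max()+y-15,'dir',cv2.fitLine(np.c_[xs,ys].astype(np.float32),2,0,.01,.01)[:2].ravel())
    for p in(0,.012):
        q=np.array([proj(c,SEAT+A*(k-p)+e*.023*sl+f*.007*ly) for k in(.02,.05) for e in(-1,1) for f in(-1,1)])
        print(' press',p,q.min(0).round(1),q.max(0).round(1),'barDir',(proj(c,SEAT+.05*A+.02*sl)-proj(c,SEAT+.05*A)).round(1))
E
```

```text
side red 279 289 169 178 dir [ 0.9419 -0.3359]
 press 0 [276.2 166.3] [291.3 179.6] barDir [ 4.9 -2.4]
 press 0.012 [277.4 168.6] [292.5 181.8] barDir [ 4.9 -2.4]
top red 201 206 176 187 dir [0.0949 0.9955]
 press 0 [201.2 174.5] [206.9 188.2] barDir [-0.8 -4.8]
 press 0.012 [201.4 173.7] [207.1 187.3] barDir [-0.8 -4.8]
```

```bash
python3 -c "
from workcell import bot
print(bot.job_done())"
```

```text
the job is handed in; nothing more can be done
None
```

The stamp is back on the cork pad and the dough sheeter is switched on. I handed the job in at about 28 s of the 64 s allowed.

**Stamp:** I lifted it off the ledge and set it down on the pad. A look afterwards showed it about 5 mm off centre, so I re-gripped it and re-centred it. In the last side image it stands upright, with the die and the pad centre at the same pixel column. I measured the re-centring only in the side view.

**Tilt:** Moves can only shift the tool or turn it about its own axis, so there was no direct way to lean it. I built up the lean by pushing joint 4 against its range limit in free air. The tool ended 2.6° off the dial's axis and stayed well clear of the rod.

**Dial:** I gripped the bar, pressed it in about 11 mm (axial force about 8.7 N) and turned it 90° plus 3° to reach the end stop. Then I let go and backed off 25 cm.

**Last checks:**
- **Popped out:** the red bar's image extents match the dial fully out; its centre is within about half a pixel of that position, against about 2 px from pressed in.
- **Turned on:** the bar lies along the slope. Its fitted direction in the top view differs by about 4° from the model, which I put down to image resolution, since the dial could only pop out if it was latched.
- **Other things:** the ramekin, tumbler and the other items in view look unmoved.
- **Pad position:** the two camera views of the pad first disagreed by about 12 mm; re-centring the stamp settled it.

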